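# Mark a coating sample panel with a struck punch

### The arm

A 6-joint arm with a two-finger parallel gripper is mounted at the origin on the work surface. World frame = base frame: x ahead of the robot, y to its left, z up, the work surface at z = 0. Lengths are in m, angles in rad, forces in N, time in s.
With the tool pointing down it reaches from about 0.375 to 0.9 m from the base axis. Payload 3.1 kg.
Tool frame: the origin (TCP) lies on the front face of the gripper's body, between the roots of the fingers; the fingertips stand 70 mm ahead of it and the grasp point (between the pads) lies 51 mm ahead of it; z points along the fingers, y is the line along which they close (so a half turn about z gives the same grasp; the last joint's range is limited). The gripper opens to 87 mm and grips with 3 to 60 N. Pads are 19 mm wide; open, the fingers measure 117 mm over their backs; the gripper's body (75 mm by 190 mm) begins 51 mm behind the grasp point.
Start: joints at [-1.514, 0.527, 1.433, -0, 1.181, -0.178], TCP at [0.146, -0.608, 0.292] pointing down, gripper open.
Joint ranges: [-3.08, 3.08], [-0.75, 2.2], [0.22, 2.44], [-1.43, 4.57], [0, 2.65], [-2.85, 2.85]. Speed limits (rad/s): [2.79, 2.79, 3.14, 3.14, 3.14, 3.14].

### API

Orientations are given as a unit quaternion [x, y, z, w].
In Python, from rig import robot, cams, ticket gives the robot as it stands. The module is installed in compiled form; this text tells all that it offers.
- The arm moves only by the shell command python3 -m crank 'ROWS' [FORCE]. ROWS is JSON, a list of rows, each a list of 7 numbers: the shift along the tool's x, y, z in cm, then the turn, a rotation vector about the tool's x, y, z in rad, then the closure, from 0 (fully open) to 1 (shut). A call has 1 to 5 rows; each row shifts and turns the commanded pose from where the row before left it, along the tool's axes as they then stand; what a row does not reach is not made up. A row lasts 1/8 s, in which the tool goes at most 62.5 mm and 10.7 degrees, less where a joint would pass 70% of its speed; a pose out of reach is approached as far as the arm can. A call is refused whole if a number of a shift passes 6.25 or a number of a turn 0.188, either way. A call with a gripper value outside its range is refused whole. The fingers move at their own pace and stop on an object; FORCE is the grip in N (left out, the last holds). Time passes only in rows, so rows that do not move let the fingers close. It gives the time, the measured TCP pose, the force, the opening and the grip force at its end, in the units of the state.
- robot.get_obs(): the state, without advancing time (a new reading comes with each control period).
- cams.camera(name): name is "side" or "top" or "wrist"; returns the picture (384x512x3 uint8, red, green, blue); there is no depth.
- cams.camera_info(name): a dict with "intrinsics" (3x3 intrinsics, pixels), "pose" (4x4, takes a point from camera to world coordinates). Camera axes: x right, y down, z forward; pixel columns grow to the right and rows downward; lengths in m; the calibration is good to about 2 mm. A picture is of the moment at which its call begins: read the wrist's pose just before it. camera_info takes no time and is no camera call; for the wrist camera it gives the pose at the moment of the call.
- ticket.hand_in(): hands the job in; it is judged then, once.
The state is a dict: "time": time; "q": joint angles; "joint_velocities": joint speeds; "joint_torque": joint torques, N m; "position": TCP position; "tool_rot": TCP orientation; "ft_force": force on the tool from outside, world axes, zero at the start; "moment": the same for the moment, N m; "grip_width": finger opening in m; "grip_force": force on a finger pad.
Only numpy, scipy, OpenCV 4.12 (cv2) and the standard library are available. Lean on these libraries where they do the work, as an engineer would, in place of code of your own. Each camera call takes 0.05 s, during which the arm holds its last target. There are 200 camera calls.

### The job

Take the top panel from the stack, lay it flat on the bed of the marking jig and slide it under the bridge all the way to the end stop. Then pick up the mallet and strike the sprung punch with its head, a brisk blow (not a slow push) that drives the punch fully down. Put the mallet back on its rest as you found it, and leave the panel against the stop, the punch up, the other two panels stacked and everything else where it stands.

Things in the scene. Friction and masses are not known exactly. Their poses are not given: they have to be found in the camera images.
- jig: Marking jig, fixed: grey base 220 x 120 x 10 mm (x = -105 to 115). Origin on the bench; x runs along the bed from its open loading end to the end stop, z up. The bed, 50 mm wide, top at z = 20, runs from x = -100 to 100. From x = 45 to 100 two cheeks carry a bridge 96 mm wide, underside at z = 48, top at z = 70. The punch stands in it at x = 70, y = 0.
- panel_home (a point): Point on the bed (jig x = 28, y = 0, z = 20) where the origin of a fully inserted panel lies; axes as the jig's. The stop's face is at jig x = 98. The cheeks beside the panel are 68 mm apart and 48 mm high; their flared entry (36 mm high) begins at jig x = 21.
- punch (a joint): Travel of the sprung punch, a steel pin with a round flat cap 34 mm across and 14 mm thick above the bridge: 0 is up, 0.022 m is fully down. Its spring pushes it back up (5 N at the top, 10.5 N fully down).
- punch_top (a point): Centre of the top face of the punch's cap, 116 mm above the bench when up, 94 mm when fully down.
- panel_top: The top panel of a stack of three alike: plywood with a white coat on top, 140 (x) x 60 (y) x 12 mm. Origin at the centre of its underside.
- panel_middle: The panel under it, same size and origin.
- panel_bottom: The lowest panel, same size and origin; it lies on the batten.
- batten: Fixed wooden batten 170 x 50 x 20 mm under the stack, narrower than the panels; origin at the centre of its underside.
- mallet: Rubber mallet 199 mm long, 350 g, lying level on its rest. Head: upright black cylinder 52 mm across, 80 mm high; origin at the centre of its lower face, z up along the head. Wooden handle 24 mm wide (y), 28 mm high, from x = -26 to -173, its centre line 40 mm above the head's lower face. Either end face of the head can strike.
- mallet_head (a point): Centre of the mallet's head, 40 mm above its lower face.
- mallet_grip (a point): Point on the handle's centre line 58 mm from the head's axis, a good place to grip (fingers closing along y).
- rest: Fixed aluminium mallet rest, base 200 x 70 x 8 mm. Origin on the bench below the centre of the mallet's head, x as the mallet's when it lies there (handle to -x). The head stands on the base, 8 mm above the bench; the handle lies in an open fork at x = -140, 34 mm wide inside, saddle at z = 34, prongs up to z = 54.
- tin: Bystander: closed tin, 84 mm across, 100 mm high.
- pot: Bystander: open steel pot, 76 mm across, 85 mm high, a stick standing in it.
- spatula: Bystander: spatula lying flat at the left.
- pail: Bystander: white open pail, 130 mm across, 120 mm high.
- jar: Bystander: jar, 72 mm across, 110 mm high.
- tray: Bystander: low tray 160 x 120 x 25 mm.
- disc: Bystander: steel mixing disc, 100 mm across, 30 mm high at its hub.
Mind the look-alikes: they are no part of the job. Leave any green look-alike of the rest alone.

How it is judged:
On the way, in this order (a step that is already met when the one before it is completed fails the run):
1. the top panel lies flat on the jig's bed, against the end stop (within 6 mm), the punch up (x of panel_top in the frame of jig between 0.022 and 0.034 m and y of panel_top in the frame of jig between -0.008 and 0.008 m and z of panel_top in the frame of jig between 0.016 and 0.024 m and angle between the x axis of panel_top and the x axis of jig, either way round below 0.15 rad and angle between panel_top's own z axis and vertical below 0.08 rad and value of joint punch below 0.002 m), for 0.2 s.
2. with the panel in place, a blow of the mallet's head sends the punch down at more than 0.05 m/s (x of panel_top in the frame of jig between 0.022 and 0.034 m and y of panel_top in the frame of jig between -0.008 and 0.008 m and z of panel_top in the frame of jig between 0.016 and 0.024 m and angle between the x axis of panel_top and the x axis of jig, either way round below 0.15 rad and angle between panel_top's own z axis and vertical below 0.08 rad and value of joint punch between 0.003 and 0.016 m and velocity of joint punch above 0.05 m/s and distance between mallet_head and punch_top below 0.06 m).
3. the mallet has driven the punch fully down (over 20 of 22 mm) (x of panel_top in the frame of jig between 0.022 and 0.034 m and y of panel_top in the frame of jig between -0.008 and 0.008 m and z of panel_top in the frame of jig between 0.016 and 0.024 m and angle between the x axis of panel_top and the x axis of jig, either way round below 0.15 rad and angle between panel_top's own z axis and vertical below 0.08 rad and value of joint punch above 0.02 m and contact force between mallet and jig above 1 N and distance between mallet_head and punch_top below 0.06 m).
At the end, for the whole second after the job is handed in: The top panel lies flat on the jig's bed within 6 mm of the end stop; the punch is up again; the mallet lies at rest, level, on its rest with its head within 20 mm of its place along x and y and its handle in the fork; the other two panels are within 30 mm of where they were (all of step 1 and x of mallet_head in the frame of rest between -0.02 and 0.02 m and y of mallet_head in the frame of rest between -0.02 and 0.02 m and z of mallet_head in the frame of rest between 0.042 and 0.054 m and angle between mallet's own z axis and vertical below 0.12 rad and angle between the x axis of mallet and the x axis of rest, either way round below 0.15 rad and linear speed of each of mallet, panel_top below 0.02 m/s and distance of each of panel_middle, panel_bottom from where it was at the start of the episode below 0.03 m); the robot touches nothing.
It fails at once if a bystander is moved more than 30 mm or the lower panels are pulled off the stack (distance of any of tin, pot, spatula, pail, jar, tray, disc, panel_middle, panel_bottom from where it was at the start of the episode above 0.03 m).
It also fails if it takes over 58 s, if anything falls off the work surface, if the arm or the gripper's body presses on something with over 40 N, if the wrist force passes 120 N, or if a joint passes its speed limit or range.

## Working session

There is one attempt and no reset: what is moved stays moved. The work goes in short steps, Python scripts to look and compute and a shell command to move; the robot and the scene stay as the last step left them, time stands still between calls to the robot, and variables do not carry over. Pictures are saved under pics/ and viewed, at most 12 in all, crops included, and the job is handed in when it is done.

```bash
mkdir -p pics
cat > h.py <<'E'
import numpy as np,cv2
from rig import robot,cams,ticket
from scipy.spatial.transform import Rotation as R
def snap(n,f):
    ci=cams.camera_info(n); im=cams.camera(n)[:,:,::-1].copy(); cv2.imwrite('pics/'+f+'.png',im)
    np.savez('pics/'+f+'.npz',K=ci['intrinsics'],T=ci['pose']); return im
def ray(f,px,z):
    d=np.load('pics/'+f+'.npz');px=np.atleast_2d(np.array(px,float))
    v=np.c_[px,np.ones(len(px))]@np.linalg.inv(d['K']).T@d['T'][:3,:3].T; o=d['T'][:3,3]
    return o+v*((z-o[2])/v[:,2])[:,None]
def proj(f,P):
    d=np.load('pics/'+f+'.npz');P=np.atleast_2d(np.array(P,float))
    c=(P-d['T'][:3,3])@d['T'][:3,:3]; p=c@np.array(d['K']).T; return p[:,:2]/p[:,2:]
def totool(v):  # world vec (m) -> tool cm
    return R.from_quat(robot.get_obs()['tool_rot']).inv().apply(v)*100
E
python3 - <<'E'
from h import *
a=snap('top','t0');b=snap('side','s0')
o=robot.get_obs();print({k:np.round(v,3) for k,v in o.items()})
print(R.from_quat(o['tool_rot']).as_matrix().round(3))
for n in('t0','s0'):print(np.load('pics/%s.npz'%n)['T'].round(2))
cv2.imwrite('pics/t0b.png',cv2.resize(a,(800,600),interpolation=cv2.INTER_CUBIC))
cv2.imwrite('pics/s0b.png',cv2.resize(b,(800,600),interpolation=cv2.INTER_CUBIC))
E
```

```text
{'time': np.float64(0.1), 'q': array([-1.514,  0.528,  1.434, -0.   ,  1.181, -0.179]), 'joint_velocities': array([-0.001, -0.004, -0.004,  0.001,  0.001,  0.   ]), 'joint_torque': array([ -0.   , -44.099, -17.715,   0.063,   0.053,  -0.   ]), 'position': array([ 0.146, -0.607,  0.291]), 'tool_rot': array([ 0.993,  0.118,  0.   , -0.001]), 'ft_force': array([0.253, 0.082, 0.036]), 'moment': array([0.05 , 0.052, 0.042]), 'grip_force': np.float64(0.0), 'grip_width': np.float64(0.087)}
[[ 0.972  0.234 -0.   ]
 [ 0.234 -0.972  0.002]
 [ 0.    -0.002 -1.   ]]
[[-0.01 -0.99  0.12  0.32]
 [-1.    0.   -0.02  0.01]
 [ 0.02 -0.12 -0.99  1.8 ]
 [ 0.    0.    0.    1.  ]]
[[-0.98 -0.13  0.15  0.31]
 [-0.2   0.65 -0.73  1.02]
 [-0.01 -0.75 -0.67  1.  ]
 [ 0.    0.    0.    1.  ]]
```

View pics/t0b.png

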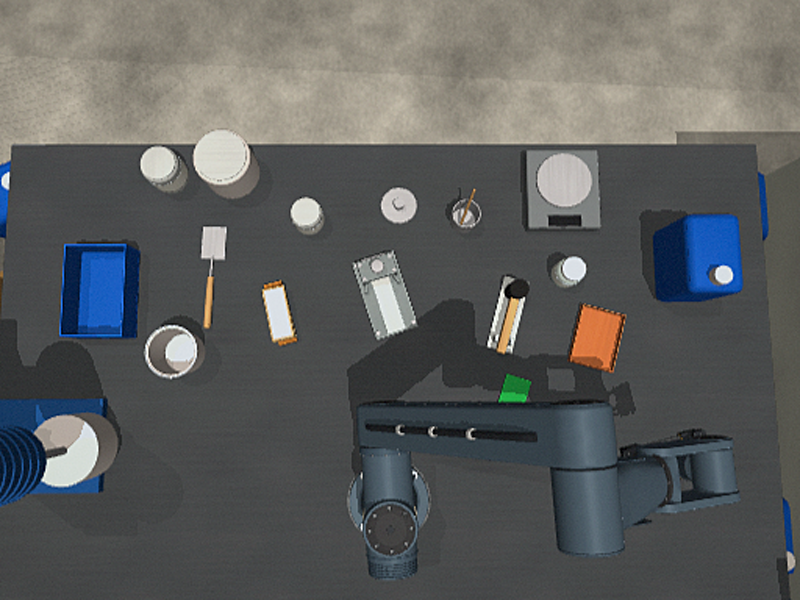

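View pics/s0b.png

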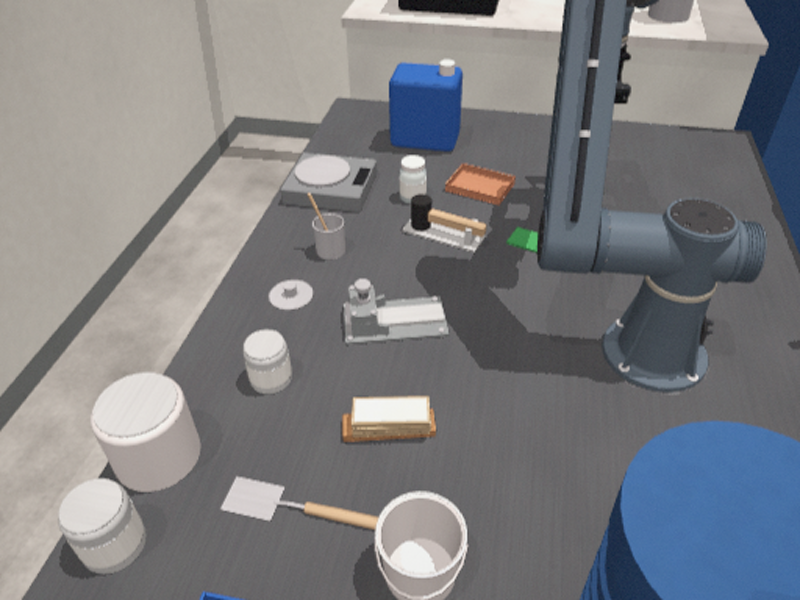

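In the top view (800x600) the white-topped stack on its batten is at (280,313). The jig is at (384,295), with the punch at (376,266) and its loading end at about (400,332). The mallet's head is at (516,288) and its handle runs to about (508,350), on the pale rest. The green piece at (514,388) is the look-alike and carries no mallet. Next I'll measure these and check them in one crop.

Run:
```python
from h import *
im=cv2.imread('pics/t0.png');hsv=cv2.cvtColor(im,cv2.COLOR_BGR2HSV)
s=1/1.5625
def comp(m,box,name,z):
    x0,y0,x1,y1=[int(v*s) for v in box];k=np.zeros_like(m);k[y0:y1,x0:x1]=m[y0:y1,x0:x1]
    n,l,st,c=cv2.connectedComponentsWithStats(k.astype(np.uint8));i=1+np.argmax(st[1:,4])
    cs,_=cv2.findContours((l==i).astype(np.uint8),cv2.RETR_EXTERNAL,cv2.CHAIN_APPROX_NONE)
    w=ray('t0',cs[0][:,0].astype(float),z)
    r=cv2.minAreaRect((w[:,:2]*1000).astype(np.float32));cw=ray('t0',c[i],z)[0]
    print(name,st[i],'centroid',cw.round(4),'rect',np.round(r,1) if 0 else [np.round(q,1) for q in r],cv2.boxPoints(r).round(0).tolist())
V=hsv[...,2];S=hsv[...,1];H=hsv[...,0]
comp((V>190)&(S<60),(255,275,305,350),'panel',.056)
comp((V>185)&(S<60),(355,265,420,340),'bed',.02)
comp((V>95)&(S<60),(345,240,420,345),'jigbase',.01)
comp((V<35),(500,270,532,302),'head',.088)
comp((S>80)&(V>120)&(H<25),(490,285,530,360),'handle',.062)
comp((V>95)&(S<50),(480,265,535,360),'rest',.008)
comp((S>100)&(V>90)&(H<25),(250,275,305,350),'batten',.02)
c=im[int(235*s):int(410*s),int(245*s):int(545*s)]
cv2.imwrite('pics/c0.png',cv2.resize(c,None,fx=4,fy=4,interpolation=cv2.INTER_CUBIC))
```

```text
panel [169 184  18  33 389] centroid [0.4921 0.2902 0.056 ] rect [array([492.5, 290.2]), array([130.2,  49.9]), np.float64(12.1)] [[424.0, 301.0], [434.0, 252.0], [561.0, 280.0], [551.0, 328.0]]
bed [238 177  22  38 406] centroid [ 0.5152 -0.0016  0.02  ] rect [array([515. ,  -1.2]), array([151.7,  50.5]), np.float64(17.9)] [[435.0, -1.0], [451.0, -49.0], [595.0, -2.0], [579.0, 46.0]]
jigbase [ 225  160   42   58 1398] centroid [0.5433 0.0077 0.01  ] rect [array([545.8,   8.4]), array([223.4, 118.3]), np.float64(17.8)] [[421.0, 30.0], [458.0, -82.0], [670.0, -14.0], [634.0, 99.0]]
head [323 180  14  11  49] centroid [ 0.5403 -0.3244  0.088 ] rect [array([ 539.3, -331.1]), array([51.6, 41.2]), np.float64(43.8)] [[506.0, -334.0], [535.0, -364.0], [572.0, -328.0], [544.0, -298.0]]
handle [318 190  14  37 196] centroid [ 0.4554 -0.316   0.062 ] rect [array([ 455.9, -316.1]), array([ 22. , 149.9]), np.float64(73.8)] [[381.0, -306.0], [525.0, -348.0], [531.0, -326.0], [387.0, -285.0]]
rest [312 177  17  46 254] centroid [ 0.4903 -0.3038  0.008 ] rect [array([ 495.6, -306.7]), array([ 26.8, 202.3]), np.float64(74.6)] [[395.0, -293.0], [590.0, -346.0], [597.0, -321.0], [402.0, -267.0]]
batten [168 179  18  23  71] centroid [0.5559 0.3    0.02  ] rect [array([531.7, 302.1]), array([97.2, 59. ]), np.float64(14.0)] [[477.0, 319.0], [492.0, 262.0], [586.0, 285.0], [572.0, 342.0]]
```

View pics/c0.png

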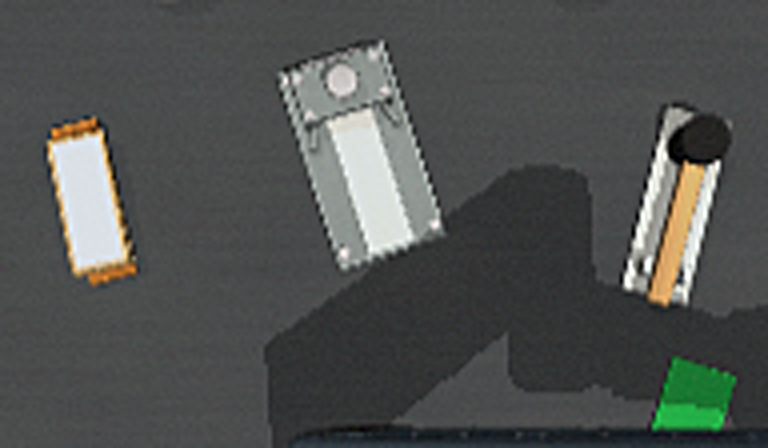

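Sizes check out: the jig base measures 223x118 mm, the bed 50 mm wide, and the handle about 150x22 mm. Only the pale rest carries the mallet, and the green piece is the look-alike. Moving above the stack now.

```bash
python3 -m crank '[[5.7,-2.4,0,0,0,0,0],[5.7,-2.4,0,0,0,0,0],[5.7,-2.4,0,0,0,0,0],[5.7,-2.4,0,0,0,0,0]]'
python3 -m crank '[[5.7,-2.4,0,0,0,0,0],[5.7,-2.4,0,0,0,0,0],[5.7,-2.4,0,0,0,0,0],[0.9,-5.7,0,0,0,0,0],[0.9,-5.7,0,0,0,0,0]]'
python3 -m crank '[[0.9,-5.7,0,0,0,0,0],[0.9,-5.7,0,0,0,0,0],[0.9,-5.7,0,0,0,0,0],[0.9,-5.7,0,0,0,0,0],[0.9,-5.7,0,0,0,0,0]]'
python3 -m crank '[[0.9,-5.7,0,0,0,0,0],[0.9,-5.7,0,0,0,0,0],[0.9,-5.7,0,0,0,0,0],[0.9,-5.7,0,0,0,0,0],[0,0,0,0,0,0,0]]'
python3 - <<'E'
from h import *
snap('wrist','w1');o=robot.get_obs();print(o['position'],R.from_quat(o['tool_rot']).as_matrix().round(3),o['q'].round(2));print(np.load('pics/w1.npz')['T'].round(3))
E
```

```text
time: 0.6
position: [0.3465, -0.4597, 0.2919]
tool_rot: [0.993, 0.117, -0.0, -0.0]
ft_force: [0.6, -1.0, 0.6]
grip_width: 0.087
grip_force: 0.0
time: 1.23
position: [0.4858, -0.234, 0.2915]
tool_rot: [0.993, 0.118, -0.0, -0.0]
ft_force: [0.6, 0.2, 0.1]
grip_width: 0.0871
grip_force: 0.0
time: 1.85
position: [0.4623, 0.0533, 0.2921]
tool_rot: [0.993, 0.117, -0.0, -0.0]
ft_force: [0.4, 0.8, -0.6]
grip_width: 0.087
grip_force: 0.0
time: 2.48
position: [0.4435, 0.2851, 0.2919]
tool_rot: [0.993, 0.121, 0.0, -0.0]
ft_force: [1.0, -0.9, -0.9]
grip_width: 0.087
grip_force: 0.0
[0.44367813 0.28317899 0.291799  ] [[ 0.971  0.238 -0.001]
 [ 0.238 -0.971 -0.001]
 [-0.001  0.    -1.   ]] [ 0.36  0.4   1.68 -0.    1.07  1.69]
[[ 0.241 -0.938 -0.248  0.51 ]
 [-0.971 -0.233 -0.059  0.3  ]
 [-0.002  0.255 -0.967  0.384]
 [ 0.     0.     0.     1.   ]]
```

View pics/w1.png

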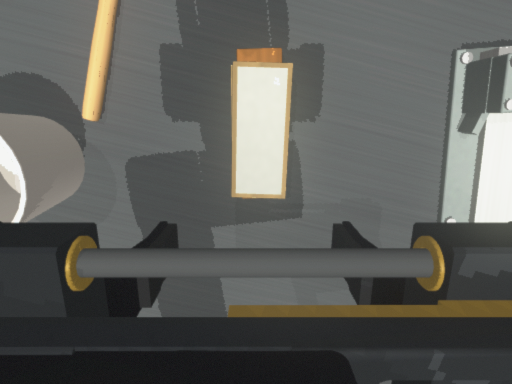

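The panel's top face is fully visible, with corners near (233,63), (292,64), (286,198) and (232,196), and the batten shows behind it. The jig's loading end is at the right edge. I'll measure the panel from this view.

Run:
```python
from h import *
im=cv2.imread('pics/w1.png');h=cv2.cvtColor(im,cv2.COLOR_BGR2HSV)
m=((h[...,2]>190)&(h[...,1]<70)).astype(np.uint8);k=np.zeros_like(m);k[50:205,215:310]=m[50:205,215:310]
cs,_=cv2.findContours(k,cv2.RETR_EXTERNAL,cv2.CHAIN_APPROX_NONE);c=max(cs,key=cv2.contourArea)
r=cv2.minAreaRect((ray('w1',c[:,0],.056)[:,:2]*1000).astype(np.float32));print(r,cv2.boxPoints(r).round(1).tolist())
print(ray('w1',[[233,63],[292,64],[286,198],[232,196]],.056).round(4).tolist())
```

```text
((489.72344970703125, 290.3994140625), (130.56504821777344, 50.54235076904297), 12.175566673278809) [[420.6000061035156, 301.29998779296875], [431.20001220703125, 251.89999389648438], [558.9000244140625, 279.5], [548.2000122070312, 328.8999938964844]]
[[0.5499, 0.3331, 0.056], [0.5631, 0.2762, 0.056], [0.4288, 0.2453, 0.056], [0.4166, 0.3037, 0.056]]
```

```bash
python3 -m crank '[[0.14,0.27,5,0,0,0.028,0],[0,0,6,0,0,0,0],[0,0,4,0,0,0,0],[0,0,2.4,0,0,0,0],[0,0,0,0,0,0,0]]'
python3 -m crank '[[0,0,0,0,0,0,1],[0,0,0,0,0,0,1],[0,0,0,0,0,0,1],[0,0,0,0,0,0,1]]' 25
```

```text
time: 3.15
position: [0.4456, 0.2774, 0.1165]
tool_rot: [0.995, 0.103, -0.003, 0.001]
ft_force: [-0.6, -0.9, 0.3]
grip_width: 0.0869
grip_force: 0.0
time: 3.65
position: [0.4469, 0.2796, 0.1192]
tool_rot: [0.995, 0.104, 0.001, -0.0]
ft_force: [-0.7, -0.2, 4.7]
grip_width: 0.0597
grip_force: 24.9
```

```bash
python3 -m crank '[[0,0,-1,0,0,0,1],[0,0,-5,0,0,0,1],[0,0,-5,0,0,0,1],[0,0,0,0,0,0,1]]'
python3 - <<'E'
from h import *
snap('wrist','w2');o=robot.get_obs();print(o['position'],o['grip_width'],o['ft_force'])
a=cv2.imread('pics/w2.png');b=cv2.imread('pics/w1.png')[0:260,400:];
c=np.hstack([cv2.resize(a,(480,360)),cv2.resize(b,(155,360))]);cv2.imwrite('pics/c2.png',c)
im=cv2.imread('pics/w1.png');h=cv2.cvtColor(im,cv2.COLOR_BGR2HSV)
u=np.array([.952,.3065]);n=np.array([-.3065,.952])
for y in range(130,220,15):
    g=im[y,:,1].astype(int)
    r=g[435:512]; d=np.diff(cv2.GaussianBlur(r.astype(np.float32)[None],(3,1),0)[0]); 
    e=[435+i for i in np.where(d>12)[0]]
    print(y,e,[(np.round(ray('w1',[x,y],.02)[0,:2]@n*1000,1),np.round(ray('w1',[x,y],.01)[0,:2]@n*1000,1)) for x in e])
E
```

```text
time: 4.15
position: [0.4486, 0.2803, 0.2324]
tool_rot: [0.995, 0.104, 0.005, -0.001]
ft_force: [0.1, -0.4, -2.1]
grip_width: 0.0594
grip_force: 24.9
[0.44714296 0.27971424 0.23028485] 0.059372120970219766 [-0.98106761  0.22695821 -1.39104072]
130 [np.int64(447), np.int64(448), np.int64(449), np.int64(450), np.int64(471), np.int64(472), np.int64(473), np.int64(483), np.int64(484), np.int64(485)] [(np.float64(-90.1), np.float64(-96.1)), (np.float64(-91.2), np.float64(-97.3)), (np.float64(-92.4), np.float64(-98.5)), (np.float64(-93.6), np.float64(-99.7)), (np.float64(-117.7), np.float64(-124.5)), (np.float64(-118.9), np.float64(-125.7)), (np.float64(-120.0), np.float64(-126.9)), (np.float64(-131.6), np.float64(-138.7)), (np.float64(-132.7), np.float64(-139.9)), (np.float64(-133.9), np.float64(-141.1))]
145 [np.int64(446), np.int64(447), np.int64(448), np.int64(449), np.int64(481), np.int64(482), np.int64(483), np.int64(484)] [(np.float64(-90.5), np.float64(-96.5)), (np.float64(-91.6), np.float64(-97.7)), (np.float64(-92.8), np.float64(-98.9)), (np.float64(-94.0), np.float64(-100.1)), (
[... 946 characters left out ...]
loat64(-141.6))]
190 [np.int64(442), np.int64(443), np.int64(444), np.int64(476), np.int64(477), np.int64(478)] [(np.float64(-90.5), np.float64(-96.5)), (np.float64(-91.7), np.float64(-97.8)), (np.float64(-92.9), np.float64(-99.0)), (np.float64(-131.7), np.float64(-138.8)), (np.float64(-132.9), np.float64(-140.1)), (np.float64(-134.1), np.float64(-141.3))]
205 [np.int64(441), np.int64(442), np.int64(443), np.int64(474), np.int64(475), np.int64(476)] [(np.float64(-90.9), np.float64(-97.0)), (np.float64(-92.1), np.float64(-98.2)), (np.float64(-93.4), np.float64(-99.5)), (np.float64(-131.4), np.float64(-138.5)), (np.float64(-132.6), np.float64(-139.8)), (np.float64(-133.8), np.float64(-141.1))]
```

View pics/c2.png

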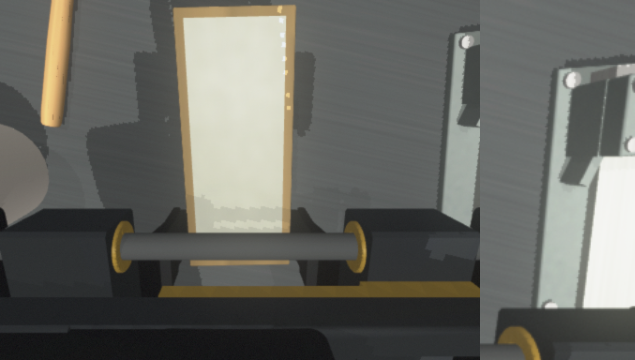

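The held panel looks straight in the fingers, with its midline from (236,10) to (240,265). The close view puts the jig axis within 1 mm of the top-view estimate. Carrying the panel to the jig's loading end.

```bash
python3 -m crank '[[-1.37,5.92,0,0,0,0,1],[-1.37,5.92,0,0,0,0,1],[-1.37,5.92,0,0,0,0,1],[-1.37,5.92,0,0,0,0,1],[-1.37,5.92,0,0,0,0,1]]'
python3 -m crank '[[0,0,5,0,0,-0.103,1],[0,0,4,0,0,0,1],[0,0,0,0,0,0,1],[0,0,0,0,0,0,1]]'
cat >> h.py <<'E'
u=np.array([.952,.3065]);n=np.array([-.3065,.952]);J0=np.array([.516,-.1585])
def jig():
    o=robot.get_obs();p=o['position'];m=R.from_quat(o['tool_rot']).as_matrix()
    print('jig TCP mm',((np.array([p[:2]@u,p[:2]@n])-J0)*1000).round(1),'z',p[2].round(4),'yaw err deg',(np.degrees(np.arctan2(m[1,0],m[0,0]))-17.85).round(2),'tz',m[:,2].round(3),'f',o['ft_force'].round(1),'w',o['grip_width'])
E
python3 - <<'E'
from h import *
jig();im=snap('side','s1')
cv2.imwrite('pics/s1c.png',cv2.resize(im[150:250,180:330],None,fx=5,fy=5,interpolation=cv2.INTER_CUBIC))
E
```

```text
time: 4.82
position: [0.4392, -0.0259, 0.227]
tool_rot: [0.995, 0.104, -0.002, -0.001]
ft_force: [1.6, -0.4, -0.4]
grip_width: 0.0594
grip_force: 24.9
time: 5.32
position: [0.4404, -0.0242, 0.1384]
tool_rot: [0.988, 0.155, -0.0, -0.0]
ft_force: [0.0, -1.0, -0.1]
grip_width: 0.0598
grip_force: 24.9
jig TCP mm [-104.1    0.5] z 0.1384 yaw err deg -0.02 tz [-0.001  0.    -1.   ] f [ 0.  -1.  -0.1] w 0.05976307193936371
```

View pics/s1c.png

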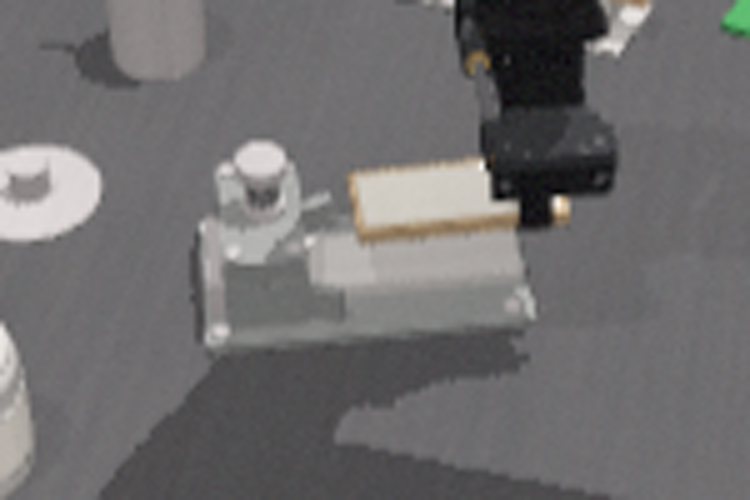

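The panel hangs level over the bed, its front edge (355,205) short of the flared entry (320,200), with the open bed below it. Lowering it and sliding it in.

```bash
python3 -m crank '[[0,0,3,0,0,0,1],[0,0,1,0,0,0,1],[0,0,0,0,0,0,1]]'
python3 -m crank '[[2.5,0,0,0,0,0,1],[2.5,0,0,0,0,0,1],[2,0,0,0,0,0,1],[0,0,0,0,0,0,1]]'
python3 -c "from h import *;jig()"
```

```text
time: 5.75
position: [0.4407, -0.0242, 0.0987]
tool_rot: [0.988, 0.155, 0.0, 0.0]
ft_force: [-0.2, -0.3, -1.3]
grip_width: 0.0596
grip_force: 24.9
time: 6.25
position: [0.5092, -0.0029, 0.0996]
tool_rot: [0.988, 0.155, 0.002, 0.001]
ft_force: [-0.3, 0.5, -0.7]
grip_width: 0.0598
grip_force: 24.9
jig TCP mm [-32.1  -0.3] z 0.0996 yaw err deg 0.04 tz [ 0.004 -0.001 -1.   ] f [-0.3  0.5 -0.7] w 0.05979282778532158
```

```bash
python3 -m crank '[[0.8,0,0.25,0,0,0,1],[0.3,0,0,0,0,0,1],[0,0,0,0,0,0,1]]'
python3 -m crank '[[0.3,0,0,0,0,0,1],[0.2,0,0,0,0,0,1],[0,0,0,0,0,0,1]]'
python3 -c "from h import *;jig()"
```

```text
time: 6.62
position: [0.5175, 0.0003, 0.0957]
tool_rot: [0.988, 0.155, -0.0, -0.0]
ft_force: [0.0, 0.7, -0.9]
grip_width: 0.0594
grip_force: 24.9
time: 7.0
position: [0.5222, 0.0019, 0.0956]
tool_rot: [0.988, 0.155, -0.0, -0.0]
ft_force: [-0.0, -1.0, -0.7]
grip_width: 0.0595
grip_force: 24.9
jig TCP mm [-18.3   0.3] z 0.0956 yaw err deg -0.05 tz [-0.001  0.    -1.   ] f [-0.  -1.  -0.7] w 0.059489046985388976
```

```bash
python3 -m crank '[[0.2,0,0,0,0,0,1],[0.2,0,0,0,0,0,1],[0,0,0,0,0,0,1]]'
python3 -m crank '[[0.2,0,0,0,0,0,1],[0,0,0,0,0,0,1]]'
python3 -c "from h import *;jig()"
```

```text
time: 7.38
position: [0.5228, 0.0028, 0.0952]
tool_rot: [0.988, 0.154, -0.004, -0.001]
ft_force: [-7.5, -4.5, 0.8]
grip_width: 0.0597
grip_force: 24.9
time: 7.62
position: [0.5232, 0.0033, 0.0951]
tool_rot: [0.988, 0.155, -0.006, -0.001]
ft_force: [-9.4, -6.6, 3.8]
grip_width: 0.0594
grip_force: 24.9
jig TCP mm [-16.9   1.3] z 0.0951 yaw err deg -0.07 tz [-0.012  0.001 -1.   ] f [-9.4 -6.6  3.8] w 0.05944156010276228
```

```bash
python3 -m crank '[[-0.35,0,-0.05,0,0,0,1],[0,0,0,0,0,0,0],[0,0,0,0,0,0,0],[0,0,0,0,0,0,0]]'
python3 -m crank '[[0,0,-2,0,0,0,0],[0,0,-6,0,0,0,0],[0,0,-6,0,0,0,0],[-4,0,-4,0,0,0,0],[0,0,0,0,0,0,0]]'
python3 - <<'E'
from h import *
jig();im=snap('side','s2');w=snap('wrist','w3');print(robot.get_obs()['position'],robot.get_obs()['time'])
a=cv2.resize(im[170:235,210:300],(400,289),interpolation=cv2.INTER_CUBIC);b=cv2.resize(w,(400,300))
cv2.imwrite('pics/c3.png',np.vstack([a,b]))
h=cv2.cvtColor(w,cv2.COLOR_BGR2HSV);m=((h[...,2]>120)&(h[...,1]>80)&(h[...,0]<30)).astype(np.uint8)
k,l,st,c=cv2.connectedComponentsWithStats(m);print([s.tolist() for s in st[1:] if s[4]>40])
E
```

```text
time: 8.12
position: [0.5258, 0.0027, 0.0965]
tool_rot: [0.988, 0.155, 0.001, 0.0]
ft_force: [0.1, 0.3, -0.7]
grip_width: 0.0815
grip_force: 0.0
time: 8.75
position: [0.4863, -0.0097, 0.2793]
tool_rot: [0.988, 0.154, 0.003, 0.001]
ft_force: [0.8, -0.1, 0.3]
grip_width: 0.087
grip_force: 0.0
jig TCP mm [-56.1   0.2] z 0.2793 yaw err deg -0.08 tz [ 0.005 -0.001 -1.   ] f [ 0.8 -0.1  0.3] w 0.08701124797775951
[ 0.48707834 -0.00953103  0.2765864 ] 8.85
[[0, 50, 24, 112, 582], [224, 81, 19, 85, 285], [275, 81, 6, 84, 261], [65, 240, 13, 50, 235], [432, 241, 13, 49, 239]]
```

View pics/c3.png

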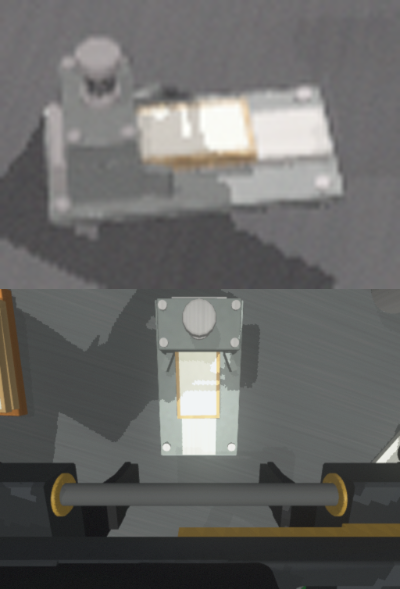

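The panel lies flat under the bridge, with its tail edge at about w3 (254,164) and the punch up at about w3 (255,37). I'll check both numerically and head to the mallet.

Run:
```python
from h import *
w=cv2.imread('pics/w3.png')
for nm,p,z in(('tailL',[227,165],.032),('tailR',[279,165],.032),('punch approx',[255,37],.116)):
    q=ray('w3',p,z)[0];print(nm,q.round(4),((np.array([q[:2]@u,q[:2]@n])-J0)*1000).round(1))
g=cv2.cvtColor(w,cv2.COLOR_BGR2GRAY)
c=cv2.HoughCircles(g[0:80,200:310],cv2.HOUGH_GRADIENT,1,50,param1=100,param2=12,minRadius=14,maxRadius=30);print(c)
if c is not None:
    q=ray('w3',[c[0,0,0]+200,c[0,0,1]],.116)[0];print(q,((np.array([q[:2]@u,q[:2]@n])-J0)*1000).round(1))
print('pred punch px',proj('w3',[*( (J0[0]+.07)*u+J0[1]*n),.116]))
```

```text
tailL [0.4893 0.0222 0.032 ] [-43.4  29.7]
tailR [ 0.5069 -0.0326  0.032 ] [-43.4 -27.8]
punch approx [0.6043 0.0269 0.116 ] [67.5 -1.1]
[[[59.5 34.5 26. ]]]
[0.60693893 0.02422251 0.116     ] [69.2 -4.5]
pred punch px [[253.60301453  33.16365926]]
```

```bash
python3 -m crank '[[-2.2,5.8,0,0,0,0,0],[-2.2,5.8,0,0,0,0,0],[-2.2,5.8,0,0,0,0,0],[-2.2,5.8,0,0,0,0,0],[-2.2,5.8,0,0,0,0,0]]'
python3 -m crank '[[0,0,0,0,0,0.148,0],[0,0,0,0,0,0.148,0],[0,0,0,0,0,0.148,0],[0,0,0,0,0,0.148,0],[0,0,0,0,0,0,0]]'
python3 - <<'E'
from h import *
w=snap('wrist','w4');o=robot.get_obs();print(o['position'],o['q'].round(2),R.from_quat(o['tool_rot']).as_matrix().round(3)[:,0])
h=cv2.cvtColor(w,cv2.COLOR_BGR2HSV);m=((h[...,2]>110)&(h[...,1]>70)&(h[...,0]<25)).astype(np.uint8)
k,l,st,c=cv2.connectedComponentsWithStats(m);print([(s.tolist(),c[i+1].round(1).tolist()) for i,s in enumerate(st[1:]) if s[4]>60])
E
```

```text
time: 9.48
position: [0.471, -0.3213, 0.2739]
tool_rot: [0.988, 0.155, -0.001, -0.001]
ft_force: [1.3, -0.5, 0.3]
grip_width: 0.0874
grip_force: 0.0
time: 10.1
position: [0.4711, -0.3192, 0.2741]
tool_rot: [0.99, -0.139, -0.001, -0.001]
ft_force: [0.4, -0.1, -0.5]
grip_width: 0.0869
grip_force: 0.0
[ 0.47100987 -0.31919713  0.27444777] [-0.79  0.47  1.59  0.    1.08  1.06] [ 0.962 -0.275 -0.002]
[([407, 79, 105, 144, 13735], [463.6, 152.6]), ([245, 124, 24, 125, 2743], [255.9, 186.6]), ([0, 197, 12, 22, 135], [3.6, 207.9]), ([65, 237, 17, 54, 318], [70.6, 265.1]), ([425, 237, 20, 54, 346], [437.4, 262.3]), ([228, 301, 284, 15, 2577], [371.1, 309.7])]
```

View pics/w4.png

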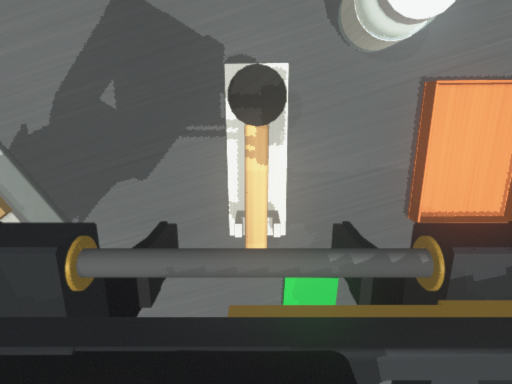

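The mallet lies centred on the pale rest: the head's top circle is at (258,95) with radius about 29, and the handle runs straight down from (257,125) to (256,248). The rest's far edge is at row 64, and the green look-alike at (310,290) stays clear.

Run:
```python
from h import *
w=cv2.imread('pics/w4.png');h=cv2.cvtColor(w,cv2.COLOR_BGR2HSV);m=(h[...,2]>110)&(h[...,1]>70)&(h[...,0]<25)
P=[]
for y in range(135,240,10):
    x=np.where(m[y,235:280])[0]+235.; P.append([(x.min()+x.max())/2,y]);
a=ray('w4',[[x.min(),y],[x.max()+1,y]],.062);print('width',np.linalg.norm(a[0]-a[1]))
W=ray('w4',P,.062)[:,:2];vx,vy,x0,y0=cv2.fitLine((W*1000).astype(np.float32),cv2.DIST_L2,0,.01,.01).ravel()
if vx<0:vx,vy=-vx,-vy
print('handle dir',vx,vy,np.degrees(np.arctan2(vy,vx)),'pt',x0,y0)
g=(h[...,2]<45).astype(np.uint8);k=np.zeros_like(g);k[60:128,222:292]=g[60:128,222:292]
k=cv2.morphologyEx(k,cv2.MORPH_OPEN,np.ones((15,15)))
c=max(cv2.findContours(k,cv2.RETR_EXTERNAL,cv2.CHAIN_APPROX_NONE)[0],key=cv2.contourArea);print(cv2.minEnclosingCircle(c))
for p in ([258,95],cv2.minEnclosingCircle(c)[0]):print('head',ray('w4',p,.088)[0].round(4))
e=ray('w4',[[225,64],[288,64],[229,235],[285,235]],.008);print('rest corners',e[:,:2].round(4).tolist())
```

```text
width 0.023293245723367936
handle dir 0.96016663 -0.27942804 -16.22607 pt 465.93005 -320.34457Traceback (most recent call last):
  File "<stdin>", line 12, in <module>
ValueError: max() iterable argument is empty
```

Run:
```python
from h import *
print('head',ray('w4',[[258,95],[229,95],[287,95],[258,66],[258,126]],.088)[:,:2].round(4).tolist())
e=ray('w4',[[225,64],[288,64],[229,235],[285,235]],.008);print('rest corners',e[:,:2].round(4).tolist())
```

```text
head [[0.5488, -0.3457], [0.5556, -0.3217], [0.5419, -0.3697], [0.5712, -0.352], [0.5237, -0.3386]]
rest corners [[0.5928, -0.3217], [0.5741, -0.3872], [0.402, -0.2673], [0.3829, -0.3345]]
```

```bash
python3 -m crank '[[2.35,0.29,4,0,0,0.005,0],[0,0,6,0,0,0,0],[0,0,5,0,0,0,0],[0,0,2.4,0,0,0,0],[0,0,0,0,0,0,0]]'
python3 -m crank '[[0,0,0,0,0,0,1],[0,0,0,0,0,0,1],[0,0,0,0,0,0,1],[0,0,0,0,0,0,1],[0,0,0,0,0,0,1]]' 60
```

```text
time: 10.78
position: [0.4915, -0.3275, 0.0994]
tool_rot: [0.99, -0.142, -0.002, -0.002]
ft_force: [0.7, 0.7, 0.9]
grip_width: 0.0872
grip_force: 0.0
time: 11.4
position: [0.4925, -0.3287, 0.1026]
tool_rot: [0.99, -0.143, 0.0, 0.0]
ft_force: [0.2, -0.8, -0.8]
grip_width: 0.045
grip_force: 0.0
```

```bash
python3 -m crank '[[0,0,0,0,0,0,1],[0,0,0,0,0,0,1],[0,0,0,0,0,0,1],[0,0,0,0,0,0,1]]'
python3 -c "from h import *;o=robot.get_obs();print(o['position'].round(4),o['tool_rot'].round(4))"
```

```text
time: 11.9
position: [0.4924, -0.3282, 0.1022]
tool_rot: [0.99, -0.143, -0.0, -0.0]
ft_force: [1.3, 1.2, 1.3]
grip_width: 0.0236
grip_force: 59.9
[ 0.4924 -0.3282  0.1022] [ 9.898e-01 -1.427e-01 -2.000e-04 -4.000e-04]
```

```bash
python3 -m crank '[[0,0,-1,0,0,0,1],[0,0,-3,0,0,0,1],[0,0,-5,0,0,0,1],[0,0,-5,0,0,0,1],[0,0,0,0,0,0,1]]'
python3 -c "from h import *;o=robot.get_obs();print(o['position'].round(4),o['moment'].round(3),o['ft_force'],o['grip_width']);snap('wrist','w5')"
```

```text
time: 12.52
position: [0.4942, -0.3305, 0.2469]
tool_rot: [0.99, -0.143, 0.004, 0.003]
ft_force: [-0.0, 0.1, -4.0]
grip_width: 0.0234
grip_force: 59.9
[ 0.4942 -0.3305  0.2469] [ 0.12   0.117 -0.063] [-0.03124151  0.14282794 -3.9948049 ] 0.023415133638424963
```

```bash
python3 -m crank '[[-0.71,-5.35,0,0,0,0,1],[-0.71,-5.35,0,0,0,0,1],[-0.71,-5.35,0,0,0,0,1],[-0.71,-5.35,0,0,0,0,1]]'
python3 -m crank '[[-0.71,-5.35,0,0,0,0,1],[-0.71,-5.35,0,0,0,0,1],[-0.71,-5.35,0,0,0,0,1],[0,0,0,0,0,0,1],[0,0,0,0,0,0,1]]'
python3 - <<'E'
from h import *
o=robot.get_obs();print(o['position'].round(4),o['q'].round(2))
im=snap('side','s3');w=snap('wrist','w6')
cv2.imwrite('pics/c6.png',np.vstack([cv2.resize(im[120:240,190:340],(375,300),interpolation=cv2.INTER_CUBIC),cv2.resize(w,(375,281))]))
E
```

```text
time: 13.08
position: [0.5242, -0.1132, 0.2399]
tool_rot: [0.99, -0.143, -0.003, -0.001]
ft_force: [0.5, -0.6, -3.7]
grip_width: 0.0236
grip_force: 59.9
time: 13.7
position: [0.5493, 0.0448, 0.2405]
tool_rot: [0.99, -0.142, -0.002, 0.0]
ft_force: [-0.2, -0.4, -3.7]
grip_width: 0.0239
grip_force: 59.9
[0.5493 0.0448 0.2405] [-0.12  0.5   1.67 -0.    0.98  1.74]
```

View pics/c6.png

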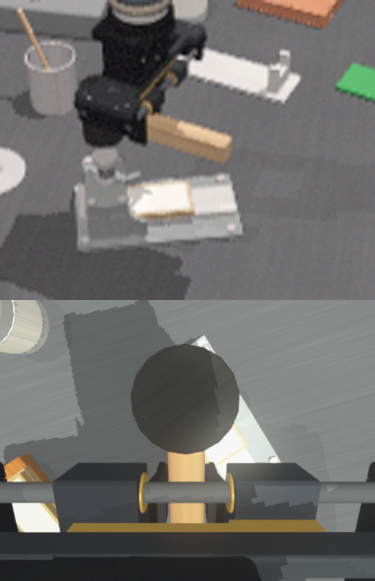

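The mallet is level and its head hangs over the punch cap: the cap is at about (103,160) in the side crop, directly under the head. Strike next.

```bash
python3 -m crank '[[0,0,2,0,0,0,1],[0,0,0,0,0,0,1],[0,0,1.7,0,0,0,1],[0,0,1.6,0,0,0,1],[0,0,0.1,0,0,0,1]]'
python3 -c "from h import *;o=robot.get_obs();print(o['position'].round(4),o['ft_force'],o['tool_rot'].round(3),o['moment'].round(2))"
```

```text
time: 14.42
position: [0.5516, 0.0437, 0.1887]
tool_rot: [0.99, -0.143, 0.001, 0.0]
ft_force: [0.1, -2.5, 5.5]
grip_width: 0.0234
grip_force: 59.9
[0.5516 0.0437 0.1887] [ 0.07218518 -2.47069865  5.54904759] [ 0.99  -0.143  0.001  0.   ] [-0.45 -0.05 -0.12]
```

The net upward force, about 9 N, suggests the punch stopped a few mm short of fully down. I'll raise the mallet and strike again, a little deeper.

```bash
python3 -m crank '[[0,0,-3.6,0,0,0,1],[0,0,0,0,0,0,1],[0,0,1.9,0,0,0,1],[0,0,1.9,0,0,0,1],[0,0,0.3,0,0,0,1]]'
python3 -c "from h import *;o=robot.get_obs();print(o['position'].round(4),o['ft_force'],o['tool_rot'].round(3),o['moment'].round(2))"
```

```text
time: 15.05
position: [0.5498, 0.0452, 0.1834]
tool_rot: [0.99, -0.143, -0.001, -0.0]
ft_force: [-6.8, 2.2, 20.2]
grip_width: 0.0235
grip_force: 60.0
[0.5498 0.0452 0.1834] [-6.75874444  2.20286182 20.1924055 ] [ 0.99  -0.143 -0.001 -0.   ] [0.19 0.46 0.06]
```

The force is now about 24 N, above the 10.5 N spring, so the punch is on its stop. Raising, then checking whether the mallet slipped in the grip.

```bash
python3 -m crank '[[0,0,-3,0,0,0,1],[0,0,-3,0,0,0,1],[0,0,0,0,0,0,1],[0,0,0,0,0,0,1]]'
python3 - <<'E'
from h import *
o=robot.get_obs();print(o['position'].round(4),o['tool_rot'].round(4),o['moment'].round(2))
w=snap('wrist','w7')
for f in('w5','w6','w7'):
    g=cv2.cvtColor(cv2.imread('pics/'+f+'.png'),cv2.COLOR_BGR2GRAY)
    k=cv2.HoughCircles(cv2.GaussianBlur(g[30:230,150:370],(5,5),0),cv2.HOUGH_GRADIENT,1,200,param1=80,param2=15,minRadius=60,maxRadius=85);print(f,k)
d=cv2.imread('pics/w7.png')[30:230,150:370];e=cv2.imread('pics/w6.png')[30:230,150:370]
cv2.imwrite('pics/c7.png',cv2.resize(np.hstack([e,d]),(792,360)))
E
```

```text
time: 15.55
position: [0.5492, 0.0448, 0.2415]
tool_rot: [0.99, -0.143, -0.002, -0.0]
ft_force: [-0.2, -0.3, -3.4]
grip_width: 0.0236
grip_force: 60.0
[0.5492 0.0448 0.2415] [ 0.9898 -0.1427 -0.0019 -0.    ] [0.1  0.21 0.03]
w5 [[[101.5 104.5  74.6]]]
w6 [[[102.5 104.5  74.5]]]
w7 [[[104.5 115.5  76.5]]]
```

View pics/c7.png

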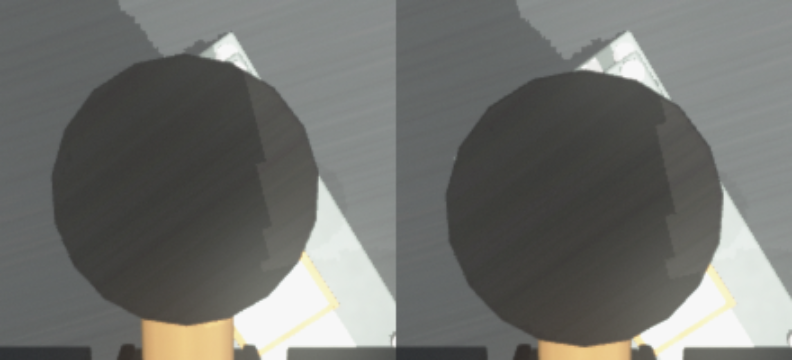

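The head moved 11 px toward the gripper and looks slightly larger, from (185,190) to (583-396,207) in the crop, so the mallet has pitched head-up a little in the grip. I'll quantify it.

Run:
```python
from h import *
d=np.load('pics/w7.npz');o=robot.get_obs()
T=R.from_quat(o['tool_rot']).as_matrix();p=o['position']
def head(th): # tool-frame head top centre; grasp pt at z=.0545; pitch head-up by th about grasp
    x,zup=.0582,.040; X=x*np.cos(th)-zup*np.sin(th);Z=x*np.sin(th)+zup*np.cos(th)
    return p+T@np.array([X,0,.0542-Z])
for th in(0,.03,.05,.07,.1):print(th,proj('w7',head(th)).round(1),end=' ')
c=d['T'][:3,2];D=[(head(t)-d['T'][:3,3])@c for t in(0,.05,.1)];print('depth',np.round(D,4),'growth',D[0]/np.array(D))
```

```text
0 [[250.  143.1]] 0.03 [[250.  147.3]] 0.05 [[249.9 150.2]] 0.07 [[249.9 153.2]] 0.1 [[249.8 157.9]] depth [0.106  0.1037 0.1016] growth [1.         1.02153408 1.04258389]
```

```bash
python3 -m crank '[[0.72,5.34,0,0,0,0,1],[0.72,5.34,0,0,0,0,1],[0.72,5.34,0,0,0,0,1],[0.72,5.34,0,0,0,0,1]]'
python3 -m crank '[[0.72,5.34,0,0,0,0,1],[0.72,5.34,0,0,0,0,1],[0.72,5.34,0,0,0,0,1],[0.38,0,0,0,-0.07,0,1],[0,0,0,0,0,0,1]]'
cat >> h.py <<'E'
def goal(dz=0):
    o=robot.get_obs();T=R.from_quat(o['tool_rot']).as_matrix();g=o['position']+T@[0,0,.0542]
    t=np.array([.4924,-.3282,.048+dz]);print('pos',o['position'].round(4),'grasp',g.round(4),'move cm tool',(T.T@(t-g)*100).round(2),'toolx',T[:,0].round(3),'f',o['ft_force'].round(1),'t',o['time'])
E
python3 -c "from h import *;goal(.02)"
```

```text
time: 16.1
position: [0.5167, -0.1695, 0.2414]
tool_rot: [0.99, -0.143, -0.002, -0.001]
ft_force: [0.8, -0.2, -4.0]
grip_width: 0.0236
grip_force: 60.0
time: 16.73
position: [0.4968, -0.3297, 0.241]
tool_rot: [0.989, -0.143, -0.036, -0.006]
ft_force: [0.2, -0.1, -4.1]
grip_width: 0.0234
grip_force: 60.0
pos [ 0.4968 -0.3297  0.241 ] grasp [ 0.493  -0.3285  0.187 ] move cm tool [7.900e-01 1.000e-02 1.187e+01] toolx [ 0.957 -0.282 -0.072] f [ 0.2 -0.1 -4.1] t 16.725
```

```bash
python3 -m crank '[[0.35,0,5,0,0,0,1],[0.28,0,4,0,0,0,1],[0.16,0,2.2,0,0,0,1],[0,0,0,0,0,0,1],[0,0,0,0,0,0,1]]'
python3 -c "from h import *;goal()"
```

```text
time: 17.35
position: [0.4974, -0.3289, 0.1314]
tool_rot: [0.989, -0.142, -0.034, -0.005]
ft_force: [0.2, -0.5, -3.8]
grip_width: 0.0235
grip_force: 60.0
pos [ 0.4974 -0.3289  0.1314] grasp [ 0.4938 -0.3278  0.0774] move cm tool [0.08 0.07 2.94] toolx [ 0.957 -0.281 -0.069] f [ 0.2 -0.5 -3.8] t 17.35
```

```bash
python3 -m crank '[[0.05,0.05,1.5,0,0,0,1],[0.05,0,0.9,0,0,0,1],[0,0,0,0,0,0,1]]'
python3 -m crank '[[0.02,0,0.2,0,0,0,1],[0.02,0,0.2,0,0,0,1],[0,0,0,0,0,0,1]]'
python3 -c "from h import *;goal()"
```

```text
time: 17.73
position: [0.4957, -0.3291, 0.1061]
tool_rot: [0.989, -0.143, -0.035, -0.006]
ft_force: [0.2, -1.1, -3.7]
grip_width: 0.0235
grip_force: 60.0
time: 18.1
position: [0.4963, -0.3296, 0.103]
tool_rot: [0.989, -0.143, -0.035, -0.005]
ft_force: [1.2, -0.3, -3.3]
grip_width: 0.0234
grip_force: 60.0
pos [ 0.4963 -0.3296  0.103 ] grasp [ 0.4927 -0.3285  0.0489] move cm tool [-0.03 -0.02  0.09] toolx [ 0.957 -0.282 -0.07 ] f [ 1.2 -0.3 -3.3] t 18.1
```

```bash
python3 -m crank '[[0.01,0,0.15,0,0,0,1],[0,0,0,0,0,0,1]]'
python3 -m crank '[[0.01,0,0.15,0,0,0,1],[0,0,0,0,0,0,1]]'
```

```text
time: 18.35
position: [0.4965, -0.3297, 0.1017]
tool_rot: [0.989, -0.142, -0.034, -0.005]
ft_force: [-0.3, -0.2, -2.6]
grip_width: 0.0235
grip_force: 60.0
time: 18.6
position: [0.4965, -0.3297, 0.1015]
tool_rot: [0.989, -0.142, -0.034, -0.005]
ft_force: [-1.8, 1.3, 6.6]
grip_width: 0.0237
grip_force: 60.0
```

```bash
python3 -m crank '[[0,0,-0.1,0,0,0,0.6],[0,0,0,0,0,0,0],[0,0,0,0,0,0,0],[0,0,0,0,0,0,0],[0,0,0,0,0,0,0]]'
python3 -m crank '[[-0.14,0,-2,0,0,0,0],[-0.35,0,-5,0,0,0,0],[-0.42,0,-6,0,0,0,0],[-4,0,-4,0,0,0,0],[0,0,0,0,0,0,0]]'
python3 - <<'E'
from h import *
w=snap('wrist','w8');s=snap('side','s4');goal()
cv2.imwrite('pics/c8.png',np.hstack([cv2.resize(w,(384,288)),cv2.resize(s[100:310,200:340],(384,576),interpolation=cv2.INTER_CUBIC)[:288*2][::1] if 0 else cv2.resize(s[110:230,200:340],(336,288),interpolation=cv2.INTER_CUBIC)]))
E
```

```text
time: 19.23
position: [0.4964, -0.3296, 0.1008]
tool_rot: [0.989, -0.143, -0.035, -0.005]
ft_force: [0.6, -0.2, 0.1]
grip_width: 0.0654
grip_force: 0.0
time: 19.85
position: [0.4603, -0.3192, 0.2775]
tool_rot: [0.989, -0.143, -0.032, -0.003]
ft_force: [0.0, 0.8, -0.6]
grip_width: 0.0868
grip_force: 0.0
pos [ 0.4608 -0.3191  0.2741] grasp [ 0.4572 -0.318   0.22  ] move cm tool [ 4.84 -0.03 16.91] toolx [ 0.957 -0.282 -0.069] f [ 0.4  0.3 -0.9] t 19.95
```

View pics/c8.png

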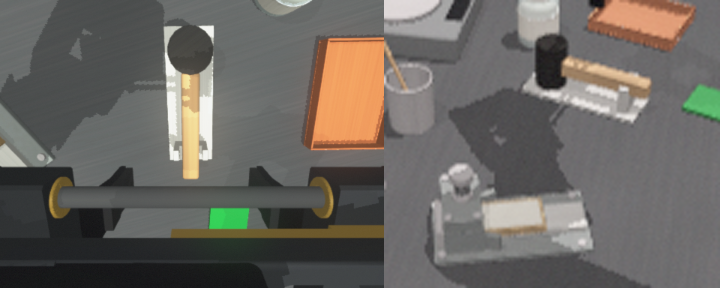

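The mallet lies on its rest with the head at w8 (253,67) and its handle in the fork. The panel is still under the bridge and the punch is up. One numeric check before I hand in.

Run:
```python
from h import *
print('head',ray('w8',[[253,66.5],[253,44],[253,100]],.088)[:,:2].round(4).tolist())
def br(f,b):
    h=cv2.cvtColor(cv2.imread('pics/'+f+'.png'),cv2.COLOR_BGR2HSV)[b[1]:b[3],b[0]:b[2]]
    m=(h[...,1]>70)&(h[...,2]>90)&(h[...,0]<30);y,x=np.where(m);return m.sum(),x.min()+b[0],x.max()+b[0],y.min()+b[1],y.max()+b[1]
for f in('s2','s4'):print(f,'panel',br(f,(215,180,290,225)),'stack',br(f,(205,235,295,300)))
print('s0 stack',br('s0',(205,235,295,300)))
for f in('s2','s4'):
    g=cv2.cvtColor(cv2.imread('pics/'+f+'.png'),cv2.COLOR_BGR2GRAY)[172:200,215:250];print((g[:,17]).tolist())
```

```text
head [[0.5492, -0.3461], [0.5655, -0.3509], [0.5236, -0.3385]]
s2 panel (np.int64(39), np.int64(247), np.int64(266), np.int64(204), np.int64(207)) stack (np.int64(614), np.int64(219), np.int64(278), np.int64(256), np.int64(282))
s4 panel (np.int64(51), np.int64(247), np.int64(266), np.int64(194), np.int64(207)) stack (np.int64(585), np.int64(219), np.int64(278), np.int64(256), np.int64(282))
s0 stack (np.int64(750), np.int64(219), np.int64(278), np.int64(254), np.int64(282))
[112, 113, 114, 112, 112, 113, 139, 165, 164, 165, 167, 167, 163, 152, 138, 126, 102, 94, 87, 102, 144, 149, 138, 132, 134, 135, 135, 135]
[112, 111, 113, 113, 111, 111, 172, 216, 201, 162, 165, 166, 163, 150, 133, 124, 103, 95, 88, 103, 143, 146, 136, 132, 132, 132, 133, 132]
```

The mallet head is within 1 mm of where it was, and the panel, the punch and the other two panels haven't moved. Handing in.

```bash
python3 -c "from rig import ticket;print(ticket.hand_in())"
```

```text
the job is handed in; nothing more can be done
None
```

I've handed the job in, with no verdict shown: the panel is against the stop, the punch is up after being struck fully down on the second blow (the first stopped a few mm short), and the mallet is back on its rest with the other two panels still stacked.

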